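# Tip the calculator onto its back and push it home against the stop bar

### The job

The desk calculator has been left standing on its long edge. Push it over with the fingertips so that it drops onto its back with the keys facing up (not onto its keys), then push it along the table until its far long edge sits flush against the low aluminium stop bar, and draw back clear. Do it all by pushing: do not pick the calculator up, and leave the other things on the table where they are.

Things in the scene. Friction and masses are not known exactly. Their poses are not given: they have to be found in the camera images.
- calculator: Pale desk calculator, 0.14 kg, 200 mm long (x), 102 wide (y), 32 thick (z). Origin: centre of its back; z points out of the keys. Starts standing free on a 200 mm edge, y up, origin 51 mm above the table, keys to the robot, back to the stop bar; tilted some 13 deg it falls. On its back: z up, origin at table height, +y edge nearest the bar. Friction about 0.6.
- calc_middle (a point): Mid-thickness centre of the calculator, 15 mm in front of the back face centre along its z axis.
- calc_edge_a (a point): Point on the calculator's +y long side face (the far edge once it lies on its back), 90 mm from the middle towards its -x end, 15 mm from the back.
- calc_edge_b (a point): The same, 90 mm towards its +x end.
- stop_bar: Low straight aluminium bar with black end caps and a blue line along the front, screwed to the table behind the calculator: 260 mm long (its y axis), 20 mm deep (its x axis), 22 mm high (plus two 4 mm screw heads). Origin at the centre of its underside; its front face, towards the robot, is 10 mm from the origin on the -x side. It does not move.
- tube_2: White conical centrifuge tube with orange cap, lying, 106 mm long, 20 mm thick. Bystander; origin under its middle.
- trackball: Cream trackball mouse with a red ball, 144x65x46 mm. Bystander; origin under its middle.
- white_holder: White upright plastic sensor holder, 31x38 mm, 75 mm tall. Bystander; origin under its middle.
- vial_1: Small upright glass vial with a black cap, 23 mm across, 56 mm tall, near the left end of the table. Bystander; origin under its middle.
- tape_roll: Cream roll of tape lying flat, 72 mm across, 20 mm high. Bystander; origin under its middle.
Things that resemble listed ones, but are neither listed nor needed, are in the scene too. Of the things that look like the calculator, the larger one is meant.

How it is judged (in metres and radians):
On the way, in this order (a step that is already met when the one before it is completed fails the run):
1. the calculator has been tipped onto its back, keys up (angle between calculator's own z axis and vertical below 0.1 rad), for 0.2 s.
2. its far long edge is flush against the stop bar (angle between calculator's own z axis and vertical below 0.1 rad and x of calc_edge_a in the frame of stop_bar between -0.016 and -0.005 m and x of calc_edge_b in the frame of stop_bar between -0.016 and -0.005 m and y of calc_middle in the frame of stop_bar between -0.09 and 0.09 m), for 0.2 s.
At the end, for the whole second after the job is handed in: The calculator lies at rest on its back (within 0.1 rad of flat, keys up), its far long edge against the front of the stop bar: both ends of the edge (calc_edge_a and calc_edge_b) within 6 mm of the bar's front face, its middle within 90 mm of the bar's middle along the bar (all of step 2 and linear speed of calculator below 0.01 m/s and angular speed of calculator below 0.05 rad/s); the robot touches nothing.
It fails at once if the calculator falls onto its keys (angle between calculator's own z axis and vertical above 2.3 rad).
It fails at once if the calculator is lifted or carried (height (world z) of calc_middle above 0.075 m or (angle between calculator's own z axis and vertical below 0.3 rad and height (world z) of calc_middle above 0.045 m)).
It fails at once if a bystander is moved by more than 15 mm (distance of any of tube_2, trackball, white_holder, vial_1, tape_roll from where it was at the start of the episode above 0.015 m).
It also fails if it takes over 46 s, if anything falls off the work surface, if the arm or the gripper's body presses on something with over 40 N, if the wrist force passes 120 N, or if a joint passes its speed limit or range.

### The arm

A 6-joint arm with a two-finger parallel gripper is mounted at the origin on a cart in front of the work surface, level with it; the furniture and walls round the work are solid. World frame = base frame: x ahead of the robot, y to its left, z up, the work surface at z = 0. Lengths are in m, angles in degrees, forces in N, time in s.
With the tool pointing down it reaches from about 0.35 to 0.875 m from the base axis. Payload 4.2 kg.
Tool frame: the origin (TCP) lies on the centre line of the jaws, within the pads' length; the fingertips stand 25 mm ahead of it and the grasp point (between the pads) lies 6 mm ahead of it (finger_overhang is the distance from the TCP to the fingertips, in m); z points along the fingers, y is the line along which they close (so a half turn about z gives the same grasp; the last joint's range is limited). The gripper opens to 87 mm and grips with 3 to 60 N. Pads are 19 mm wide; open, the fingers measure 117 mm over their backs; the gripper's body (75 mm by 190 mm) begins 51 mm behind the grasp point.
Start: joints at [78.071, 22.042, 0.453, 0, -68.411, -14.817], TCP at [0.281, 0.558, 0.248] pointing down, gripper open.
Joint ranges: [-179.83, 179.83], [-69.29, 118.12], [-61.27, 80.66], [-181.25, 117.63], [-171.15, -9.14], [-177.46, 177.46]. Speed limits (degrees/s): [159.86, 159.86, 180, 180, 180, 180].

### API

Orientations are given as a 3x3 rotation matrix whose columns are the frame's x, y, z axes.
In Python, from station import sense, capture, finish_job, spot_in, tip_of, finger_overhang gives the robot as it stands. The module is installed in compiled form; this text tells all that it offers.
- The arm moves only by the tool servo_tool, never from a script. Its arguments are lists of equal length, an entry for each row: "slide": the shift along the tool's x, y, z in m, a list of three; "spin": the turn about the tool's z in degrees; "grip": the closure, from 0 (fully open) to 1 (shut). A call has exactly 5 rows; each row is the pose to reach, as a shift and turn from the pose commanded when the call began, along the tool's axes at that moment; what a row does not reach only later rows make up. A row lasts 1/12 s, in which the tool goes at most 41.7 mm and 7.16 degrees, less where a joint would pass 70% of its speed; a pose out of reach is approached as far as the arm can. A call with a gripper value outside its range is refused whole. The fingers move at their own pace and stop on an object; the grip force is fixed at half the most. Time passes only in rows, so rows that repeat a pose let the fingers close, or fill a call up. It gives the time, the measured TCP pose, the force, the opening and the grip force at its end, in the units of the state.
- sense(): the state, without advancing time (a new reading comes with each control period).
- capture(name): name is "scene" or "side" or "wrist"; returns a dict with "pixels" (400x640x3 uint8, blue, green, red), "depth" (400x640 float32, m along the optical axis (not along the pixel's ray), 0 where there is no reading), "fx", "fy", "cx", "cy" (pixels), "R" (3x3) and "t" (3): a world point X has camera coordinates R X + t; the wrist camera has in their place "hand_eye" (4x4, takes a point from camera to tool coordinates, whose origin is the TCP and whose axes are the flange's). Camera axes: x right, y down, z forward; pixel columns grow to the right and rows downward; lengths in m; the calibration is good to about 2 mm. A picture is of the moment at which its call begins: read the wrist's pose just before it.
- finish_job(): hands the job in; it is judged then, once.
Trained networks look in the newest picture that a camera, given by its name, has taken for a name from the list of things; names that differ only in an ending like _2 or _b are one class to them, and where a whole thing is asked for, a point or a joint stands for the part that bears it (a point fixed in the world has none). Each returns a list of dicts, best first, with "conf" (0 to 1); they miss things now and then, are a little off and sometimes report something else, mostly with a low value. They report only what shows in the picture. A call takes as long as a camera call. They do not tell look-alikes from the thing itself.
- spot_in(thing, camera): "point" ([x, y, z] in m, in world coordinates, good to about 4 mm: the middle of the surface that is visible of it).
- tip_of(thing, camera): "point" ([x, y, z] in m, in world coordinates, good to about 4 mm: a listed point, or the origin of a listed thing).
The state is a dict: "time_s": time; "joints": joint angles; "joint_velocities": joint speeds; "effort": joint torques, N m; "tcp_pos": TCP position; "ee_rot": TCP orientation; "wrist_force": force on the tool from outside, world axes, zero at the start; "moment": the same for the moment, N m; "gripper_width": opening from 0.0 (shut) to 1.0 (fully open); "gripper_force": force on a finger pad.
Only numpy, scipy, OpenCV 4.12 (cv2) and the standard library are available. Lean on these libraries where they do the work, as an engineer would, in place of code of your own. Each camera call takes 0.05 s, during which the arm holds its last target. There are 200 camera calls.

## Working session

There is one attempt and no reset: what is moved stays moved. The work goes in short steps, Python scripts to look and compute and a tool call to move; the robot and the scene stay as the last step left them, time stands still between calls to the robot, and variables do not carry over. Pictures are saved under pics/ and viewed, at most 10 in all, crops included, and the job is handed in when it is done.

Besides the shell and the picture viewer there is one more tool, called after "Call:" as name(argument=value, ...) on one line, values as JSON. servo_tool: Moves the arm, as the interface text tells. Its arguments: {"type":"object","properties":{"slide":{"type":"array"},"spin":{"type":"array"},"grip":{"type":"array"}},"required":["slide","spin","grip"]}

```bash
mkdir -p pics; cat > h.py <<'E'
import numpy as np, cv2
from station import *
def shot(cam,name=None):
    c=capture(cam)
    if name: cv2.imwrite('pics/'+name+'.png',c['pixels'])
    return c
def cloud(c):
    d=c['depth']; v,u=np.indices(d.shape)
    P=np.stack([(u-c['cx'])/c['fx']*d,(v-c['cy'])/c['fy']*d,d],-1)
    W=(P-c['t'])@np.array(c['R']); W[d==0]=np.nan
    return W
E
python3 - <<'E'
from h import *
np.set_printoptions(precision=3,suppress=True)
s=sense(); print(s['time_s'],s['tcp_pos'],s['ee_rot'],finger_overhang)
for cam in['scene','side']:
    c=shot(cam,cam+'1')
    for n in['calculator','stop_bar','tube_2','trackball','white_holder','vial_1','tape_roll']:
        for f in (tip_of,):
            print(cam,n,[(np.round(r['point'],3).tolist(),round(r['conf'],2)) for r in f(n,cam)])
    np.savez(cam+'1.npz',W=cloud(c),px=c['pixels'])
E
```

```text
0.0 [0.281 0.558 0.246] [[ 0.893 -0.45  -0.001]
 [-0.45  -0.893 -0.002]
 [ 0.     0.002 -1.   ]] 0.025
scene calculator [([0.585, -0.046, 0.039], 0.8), ([0.515, 0.165, 0.046], 0.79)]
scene stop_bar [([0.728, 0.148, -0.001], 0.64)]
scene tube_2 [([0.438, -0.183, -0.004], 0.47)]
scene trackball [([0.56, -0.217, 0.001], 0.61)]
scene white_holder [([0.488, -0.319, 0.006], 0.66), ([0.512, 0.164, 0.05], 0.63)]
scene vial_1 [([0.529, 0.345, -0.001], 0.49)]
scene tape_roll [([0.399, -0.326, 0.002], 0.78)]
side calculator [([0.517, 0.165, 0.053], 0.82), ([0.58, -0.042, 0.037], 0.71)]
side stop_bar [([0.728, 0.145, 0.001], 0.73)]
side tube_2 [([0.44, -0.187, 0.002], 0.58)]
side trackball [([0.559, -0.216, -0.002], 0.62), ([0.485, -0.319, -0.005], 0.42)]
side white_holder [([0.484, -0.321, 0.001], 0.95)]
side vial_1 [([0.529, 0.346, -0.003], 0.41)]
side tape_roll [([0.392, -0.327, 0.001], 0.97)]
```

View pics/scene1.png

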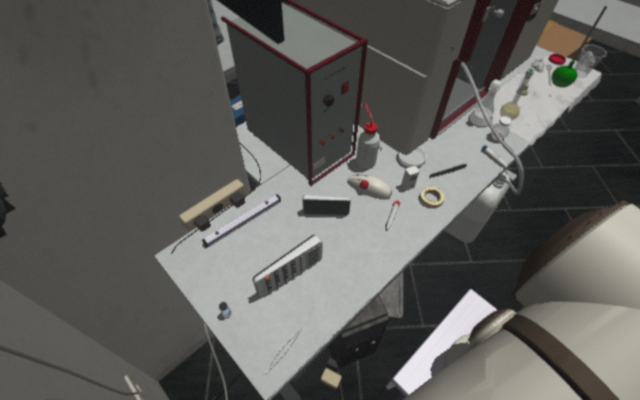

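View pics/side1.png

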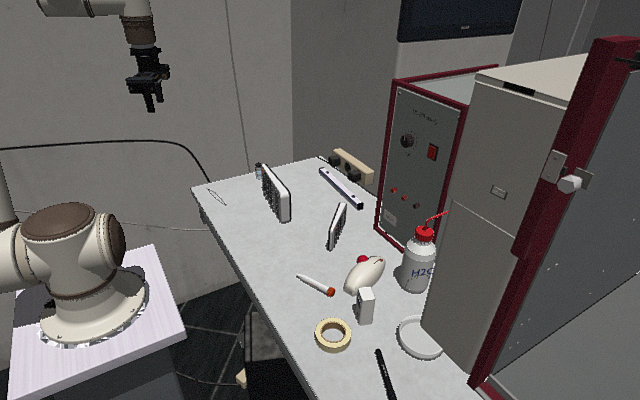

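```bash
python3 - <<'E'
import numpy as np,cv2
np.set_printoptions(precision=3,suppress=True)
for cam in['scene1','side1']:
    W=np.load(cam+'.npz')['W'].reshape(-1,3)
    x,y,z=W.T
    for nm,m in {'calc':(abs(x-.51)<.09)&(abs(y-.165)<.14)&(z>.02)&(z<.12),'top':(abs(x-.51)<.09)&(abs(y-.165)<.14)&(z>.095)&(z<.112),'small':(abs(x-.58)<.07)&(abs(y+.045)<.09)&(z>.015)&(z<.12),'bar':(x>.66)&(x<.8)&(abs(y-.145)<.2)&(z>.015)&(z<.03)}.items():
        p=W[m]
        if len(p)<20: print(cam,nm,len(p)); continue
        print(cam,nm,len(p),'lo',np.percentile(p,1,axis=0),'hi',np.percentile(p,99,axis=0))
        r=cv2.minAreaRect(p[:,:2].astype(np.float32)); print('  rect',np.round(cv2.boxPoints(r),3).tolist())
E
```

```text
scene1 calc 1692 lo [0.476 0.071 0.023] hi [0.516 0.264 0.101]
  rect [[0.4740000069141388, 0.06800000369548798], [0.5070000290870667, 0.06499999761581421], [0.5239999890327454, 0.2630000114440918], [0.4909999966621399, 0.26600000262260437]]
scene1 top 657 lo [0.48  0.073 0.095] hi [0.517 0.256 0.102]
  rect [[0.47600001096725464, 0.07100000232458115], [0.5070000290870667, 0.06800000369548798], [0.5249999761581421, 0.257999986410141], [0.4950000047683716, 0.26100000739097595]]
scene1 small 714 lo [ 0.531 -0.095  0.016] hi [0.632 0.002 0.071]
  rect [[0.5270000100135803, -0.09099999815225601], [0.5429999828338623, -0.1080000028014183], [0.6420000195503235, -0.008999999612569809], [0.6259999871253967, 0.007000000216066837]]
scene1 bar 581 lo [0.71  0.026 0.015] hi [0.786 0.279 0.029]
  rect [[0.7059999704360962, 0.023000000044703484], [0.7799999713897705, 0.017999999225139618], [0.7979999780654907, 0.2919999957084656], [0.7239999771118164, 0.296999990940094]]
side1 calc 934 lo [0.477 0.062 0.021] hi [0.516 0.254 0.103]
  rect [[0.4740000069141388, 0.06199999898672104], [0.5070000290870667, 0.05900000035762787], [0.5260000228881836, 0.25699999928474426], [0.49300000071525574, 0.25999999046325684]]
side1 top 312 lo [0.479 0.065 0.095] hi [0.516 0.25  0.103]
  rect [[0.4779999852180481, 0.06400000303983688], [0.5080000162124634, 0.061000000685453415], [0.5260000228881836, 0.2529999911785126], [0.4959999918937683, 0.25600001215934753]]
side1 small 462 lo [ 0.531 -0.102  0.016] hi [ 0.639 -0.009  0.073]
  rect [[0.527999997138977, -0.09600000083446503], [0.5440000295639038, -0.1120000034570694], [0.6430000066757202, -0.014000000432133675], [0.6269999742507935, 0.0020000000949949026]]
side1 bar 320 lo [0.71  0.02  0.015] hi [0.767 0.275 0.027]
  rect [[0.7089999914169312, 0.017999999225139618], [0.7870000004768372, 0.014000000432133675], [0.800000011920929, 0.34200000762939453], [0.722000002861023, 0.3449999988079071]]
```

The scene view shows the large calculator standing at about (288,268), the bar behind it at (242,220) and the smaller look-alike at (326,206). The side view agrees: calculator at (275,192), bar at (341,187). Next I'll fit the lines and work out the approach.

```bash
cat >> h.py <<'E'
def fit(W,x0,x1,y0,y1,z0,z1,q,ym=.16):
    """line x = a + b*(y-ym) of the q-percentile in x per 10 mm y-bin; returns a, slope deg, residual mm, y range"""
    W=W.reshape(-1,3); x,y,z=W.T
    p=W[(x>x0)&(x<x1)&(y>y0)&(y<y1)&(z>z0)&(z<z1)]
    k=np.floor(p[:,1]/.01); B=[p[k==i] for i in np.unique(k) if (k==i).sum()>2]
    Y=np.array([b[:,1].mean() for b in B]); X=np.array([np.percentile(b[:,0],q) for b in B])
    for _ in range(3):
        c=np.polyfit(Y-ym,X,1); r=X-np.polyval(c,Y-ym); g=abs(r)<2*r.std()+1e-4; X,Y=X[g],Y[g]
    return np.round([c[1],np.degrees(np.arctan(c[0])),r.std()*1e3,np.percentile(p[:,1],.5),np.percentile(p[:,1],99.5)],4).tolist()
def to(x,y,z,yaw=None):
    """slide, spin in tool axes from the measured pose to a world target (yaw = heading of tool x, deg)"""
    s=sense(); R=np.array(s['ee_rot']); d=np.array([x,y,z])-s['tcp_pos']
    h=np.degrees(np.arctan2(R[1,0],R[0,0]))
    print('t',s['time_s'],'tcp',np.round(s['tcp_pos'],4),'yaw',round(h,2),'slide',np.round(R.T@d,4),'spin',None if yaw is None else round(h-yaw,2))
E
python3 - <<'E'
from h import *
for cam in['scene1','side1']:
    W=np.load(cam+'.npz')['W']
    print(cam,'bar front',fit(W,.66,.75,.0,.29,.012,.024,5),'calc front top',fit(W,.42,.56,.05,.27,.06,.1,5),'calc back top',fit(W,.42,.56,.05,.27,.09,.105,95))
to(.435,.165,.248,-5.4)
E
```

```text
scene1 bar front [0.717, 3.5742, 0.4968, 0.0236, 0.2791] calc front top [0.4868, 7.6894, 1.4429, 0.0687, 0.2637] calc back top [0.5115, 3.5354, 0.3814, 0.0694, 0.2612]
side1 bar front [0.7183, 3.7913, 0.6227, 0.0183, 0.2752] calc front top [0.4877, 7.1639, 1.3537, 0.0619, 0.256] calc back top [0.5115, 3.4082, 1.3385, 0.0632, 0.2509]
t 0.8 tcp [0.2812 0.5581 0.2476] yaw -26.74 slide [ 0.3142  0.2819 -0.0004] spin -21.34
```

Call:
servo_tool(slide=[[0.03, 0.027, 0], [0.06, 0.054, 0], [0.09, 0.081, 0], [0.12, 0.108, 0], [0.15, 0.135, 0]], spin=[-4.6, -9.2, -13.8, -18.4, -23], grip=[0, 0, 0, 0, 0])

```text
time_s: 1.22
tcp_pos: [0.3547, 0.3683, 0.2477]
ee_rot: [[0.998, -0.061, 0.0], [-0.061, -0.998, 0.0], [0.0, -0.0, -1.0]]
wrist_force: [1.0, 0.2, 0.5]
gripper_width: 1.0
gripper_force: 0.0
```

```bash
python3 -c "
from h import *
to(.435,.165,.248,-3.7)"
```

```text
t 1.2167 tcp [0.3547 0.3683 0.2477] yaw -3.47 slide [ 0.0925  0.1981 -0.0003] spin 0.23
```

Call:
servo_tool(slide=[[0.014, 0.038, 0], [0.03, 0.076, 0], [0.05, 0.114, 0], [0.07, 0.15, 0], [0.084, 0.185, 0]], spin=[0, 0, 0, 0, 0], grip=[0, 0, 0, 0, 0])

```text
time_s: 1.63
tcp_pos: [0.427, 0.1781, 0.2481]
ee_rot: [[0.998, -0.065, 0.001], [-0.065, -0.998, 0.001], [0.001, -0.001, -1.0]]
wrist_force: [0.6, 0.0, -0.3]
gripper_width: 1.003
gripper_force: 0.0
```

Call:
servo_tool(slide=[[0.002, 0.01, 0.035], [0.004, 0.015, 0.07], [0.005, 0.015, 0.1], [0.005, 0.015, 0.125], [0.005, 0.015, 0.138]], spin=[0, 0, 0, 0, 0], grip=[0, 0, 0, 0, 0])

```text
time_s: 2.05
tcp_pos: [0.4289, 0.1632, 0.1069]
ee_rot: [[0.998, -0.067, -0.004], [-0.067, -0.998, -0.003], [-0.004, 0.003, -1.0]]
wrist_force: [0.1, -0.3, -0.8]
gripper_width: 0.999
gripper_force: 0.0
```

```bash
python3 - <<'E'
from h import *
to(.475,.162,.11,-3.7)
c=shot('side','side2'); cv2.imwrite('pics/side2c.png',cv2.resize(c['pixels'][100:280,160:420],None,fx=3,fy=3)) 
E
```

```text
t 2.05 tcp [0.4289 0.1632 0.1069] yaw -3.83 slide [ 0.0461 -0.0018 -0.0033] spin -0.13
```

View pics/side2c.png

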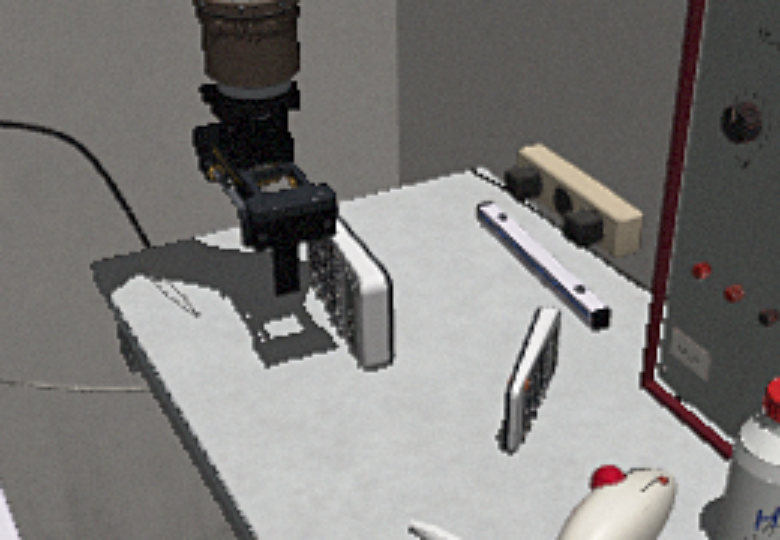

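Finger (crop ~(287,265)) is clear in front of the key face (~(355,290)), below its top. Pushing over slowly.

Call:
servo_tool(slide=[[0.01, 0, 0], [0.02, 0, 0], [0.03, 0, 0], [0.038, 0, 0], [0.044, 0, 0]], spin=[0, 0, 0, 0, 0], grip=[0, 0, 0, 0, 0])

```text
time_s: 2.52
tcp_pos: [0.4761, 0.1622, 0.1106]
ee_rot: [[0.998, -0.066, 0.002], [-0.066, -0.998, 0.002], [0.002, -0.002, -1.0]]
wrist_force: [-0.1, 0.5, -0.3]
gripper_width: 1.0
gripper_force: 0.0
```

Call:
servo_tool(slide=[[0.006, 0, 0], [0.012, 0, 0], [0.018, 0, 0], [0.024, 0, 0], [0.03, 0, 0]], spin=[0, 0, 0, 0, 0], grip=[0, 0, 0, 0, 0])

```text
time_s: 2.93
tcp_pos: [0.5046, 0.1598, 0.1096]
ee_rot: [[0.998, -0.065, 0.0], [-0.065, -0.998, 0.0], [0.0, -0.0, -1.0]]
wrist_force: [-0.4, 0.4, -1.2]
gripper_width: 0.998
gripper_force: 0.0
```

Call:
servo_tool(slide=[[0, 0, 0], [0, 0, 0], [0, 0, 0], [0, 0, 0], [0, 0, 0]], spin=[0, 0, 0, 0, 0], grip=[0, 0, 0, 0, 0])

```text
time_s: 3.35
tcp_pos: [0.5037, 0.1599, 0.1096]
ee_rot: [[0.998, -0.065, -0.0], [-0.065, -0.998, -0.0], [-0.0, 0.0, -1.0]]
wrist_force: [1.1, -0.5, 1.1]
gripper_width: 1.001
gripper_force: 0.0
```

```bash
python3 - <<'E'
from h import *
c=shot('side','side3'); cv2.imwrite('pics/side3c.png',cv2.resize(c['pixels'][100:280,160:420],None,fx=3,fy=3))
W=cloud(c).reshape(-1,3)
m=(W[:,0]>.47)&(W[:,0]<.68)&(W[:,1]>.03)&(W[:,1]<.3)&(W[:,2]>.01)&(W[:,2]<.06)
print(len(W[m]),np.round(np.percentile(W[m],[1,50,99],axis=0),3).tolist())
to(.475,.162,.11,-3.7)
E
```

```text
1175 [[0.511, 0.057, 0.011], [0.559, 0.125, 0.025], [0.614, 0.253, 0.033]]
t 3.4 tcp [0.5038 0.1599 0.1096] yaw -3.73 slide [-0.0289 -0.0003 -0.0004] spin -0.03
```

View pics/side3c.png

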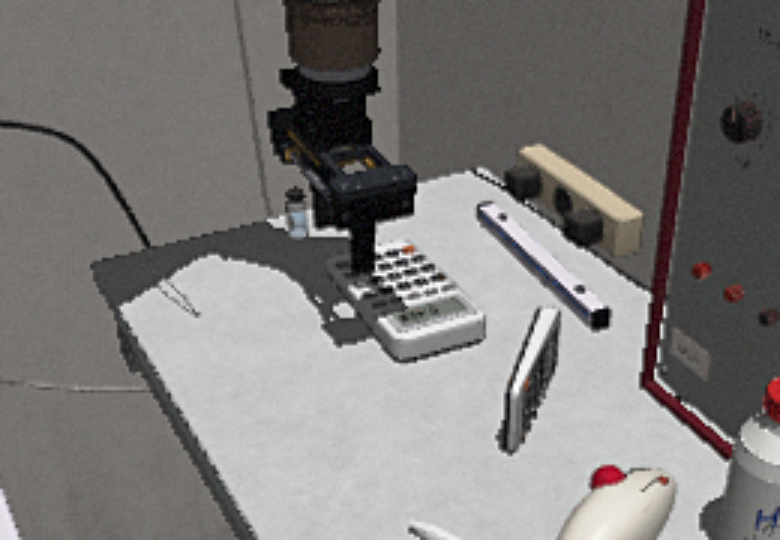

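It lies on its back, keys up (crop ~(405,300)), clear of the bar and the look-alike. I'll back off, lower, and measure.

Call:
servo_tool(slide=[[-0.03, 0, 0], [-0.05, 0, 0.005], [-0.055, 0, 0.03], [-0.055, 0, 0.055], [-0.055, 0, 0.07]], spin=[0, 0, 0, 0, 0], grip=[0, 0, 0, 0, 0])

```text
time_s: 3.82
tcp_pos: [0.4478, 0.163, 0.0383]
ee_rot: [[0.998, -0.065, -0.001], [-0.065, -0.998, -0.001], [-0.001, 0.001, -1.0]]
wrist_force: [-0.3, -0.9, 0.7]
gripper_width: 0.997
gripper_force: 0.0
```

```bash
python3 - <<'E'
from h import *
for cam in('scene','side'):
    W=cloud(shot(cam))
    print(cam,'near',fit(W,.47,.65,.03,.29,.024,.036,3),'far',fit(W,.53,.69,.03,.29,.024,.036,97),'bar',fit(W,.66,.75,.0,.29,.012,.024,5))
to(.49,.16,.037,-3.7)
E
```

```text
scene near [0.5901, -26.9295, 2.1878, 0.1419, 0.202] far [0.6072, -8.507, 0.641, 0.1419, 0.202] bar [0.7173, 3.7028, 0.6182, 0.026, 0.2794]
side near [0.5278, 12.82, 5.927, 0.0568, 0.2014] far [0.6053, -0.8372, 2.6897, 0.0566, 0.2019] bar [0.7181, 3.5751, 0.5516, 0.0181, 0.2734]
t 3.9167 tcp [0.4474 0.1624 0.0376] yaw -3.74 slide [ 0.0426 -0.0004  0.0004] spin -0.04
```

Call:
servo_tool(slide=[[0.012, 0, 0], [0.024, 0, 0], [0.036, 0, 0], [0.046, 0, 0], [0.054, 0, 0]], spin=[0, 0, 0, 0, 0], grip=[0, 0, 0, 0, 0])

```text
time_s: 4.33
tcp_pos: [0.5045, 0.1602, 0.0406]
ee_rot: [[0.998, -0.065, 0.002], [-0.065, -0.998, 0.001], [0.002, -0.001, -1.0]]
wrist_force: [-0.6, 0.5, -0.6]
gripper_width: 1.001
gripper_force: 0.1
```

Call:
servo_tool(slide=[[0.008, 0, 0], [0.016, 0, 0], [0.024, 0, 0], [0.032, 0, 0], [0.04, 0, 0]], spin=[0, 0, 0, 0, 0], grip=[0, 0, 0, 0, 0])

```text
time_s: 4.75
tcp_pos: [0.5434, 0.1571, 0.0396]
ee_rot: [[0.998, -0.065, -0.0], [-0.065, -0.998, -0.0], [-0.0, 0.0, -1.0]]
wrist_force: [-0.8, -0.2, 0.8]
gripper_width: 0.998
gripper_force: 0.9
```

Call:
servo_tool(slide=[[0.008, 0, 0], [0.016, 0, 0], [0.024, 0, 0], [0.032, 0, 0], [0.04, 0, 0]], spin=[0, 0, 0, 0, 0], grip=[0, 0, 0, 0, 0])

```text
time_s: 5.17
tcp_pos: [0.5836, 0.1546, 0.0395]
ee_rot: [[0.998, -0.065, -0.0], [-0.065, -0.998, -0.0], [-0.0, 0.0, -1.0]]
wrist_force: [-1.1, -0.6, 1.0]
gripper_width: 1.004
gripper_force: 0.9
```

```bash
python3 - <<'E'
from h import *
to(.606,.155,.037,-3.7)
c=shot('side','side4'); cv2.imwrite('pics/side4c.png',cv2.resize(c['pixels'][100:280,160:420],None,fx=3,fy=3))
E
```

```text
t 5.1667 tcp [0.5836 0.1546 0.0395] yaw -3.75 slide [ 0.0223 -0.0019  0.0025] spin -0.05
```

View pics/side4c.png

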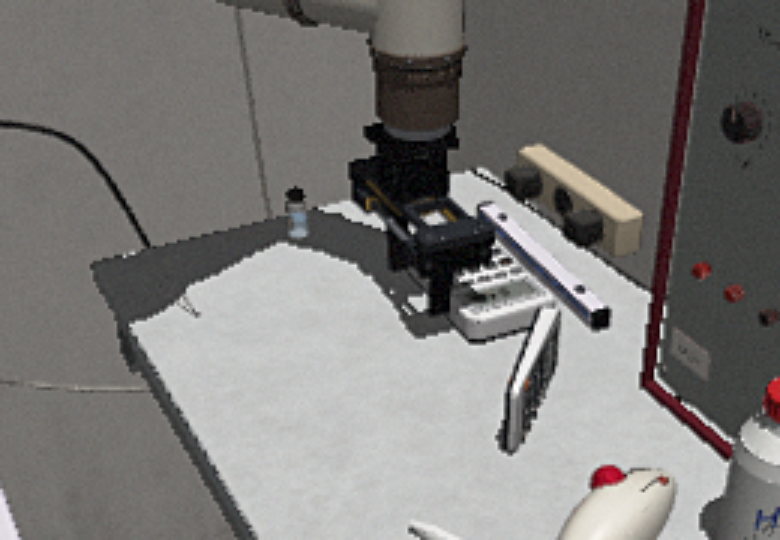

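The calculator (crop ~(510,300)) is square to the bar with a gap of one or two centimetres left. Continuing slowly and watching the force.

Call:
servo_tool(slide=[[0.004, 0, 0], [0.008, 0, 0], [0.012, 0, 0], [0.015, 0, 0], [0.018, 0, 0]], spin=[0, 0, 0, 0, 0], grip=[0, 0, 0, 0, 0])

```text
time_s: 5.63
tcp_pos: [0.601, 0.1535, 0.0394]
ee_rot: [[0.998, -0.065, -0.0], [-0.065, -0.998, -0.0], [-0.0, 0.0, -1.0]]
wrist_force: [-1.6, -0.2, 0.1]
gripper_width: 1.001
gripper_force: 0.4
```

Call:
servo_tool(slide=[[0.001, 0, 0], [0.002, 0, 0], [0.003, 0, 0], [0.004, 0, 0], [0.004, 0, 0]], spin=[0, 0, 0, 0, 0], grip=[0, 0, 0, 0, 0])

```text
time_s: 6.05
tcp_pos: [0.605, 0.1533, 0.0395]
ee_rot: [[0.998, -0.065, 0.0], [-0.065, -0.998, 0.0], [0.0, -0.0, -1.0]]
wrist_force: [0.1, 0.0, 0.1]
gripper_width: 1.001
gripper_force: 0.2
```

Call:
servo_tool(slide=[[0.001, 0, 0], [0.002, 0, 0], [0.003, 0, 0], [0.004, 0, 0], [0.004, 0, 0]], spin=[0, 0, 0, 0, 0], grip=[0, 0, 0, 0, 0])

```text
time_s: 6.47
tcp_pos: [0.6062, 0.1531, 0.0395]
ee_rot: [[0.998, -0.066, -0.006], [-0.066, -0.998, -0.001], [-0.005, 0.001, -1.0]]
wrist_force: [-9.2, 3.0, 5.2]
gripper_width: 1.001
gripper_force: 4.1
```

```bash
python3 - <<'E'
from h import *
print(sense()['wrist_force'])
for cam in('scene','side'):
    c=shot(cam,cam+'5'); W=cloud(c); print(cam,'far',fit(W,.6,.724,.03,.29,.027,.035,98),'bar',fit(W,.69,.75,.0,.29,.016,.024,5))
    if cam=='side': cv2.imwrite('pics/side5c.png',cv2.resize(c['pixels'][140:230,290:390],None,fx=6,fy=6))
E
```

```text
[-9.16115787  3.04153634  5.23718686]Traceback (most recent call last):
  File "<stdin>", line 4, in <module>
  File "h.py", line 19, in fit
    c=np.polyfit(Y-ym,X,1); r=X-np.polyval(c,Y-ym); g=abs(r)<2*r.std()+1e-4; X,Y=X[g],Y[g]
    raise TypeError("expected non-empty vector for x")
TypeError: expected non-empty vector for x
```

Firm contact with the bar at about 9 N. Drawing back gently, then up.

Call:
servo_tool(slide=[[-0.002, 0, 0], [-0.006, 0, 0], [-0.015, 0, 0], [-0.035, 0, 0], [-0.065, 0, 0]], spin=[0, 0, 0, 0, 0], grip=[0, 0, 0, 0, 0])

```text
time_s: 6.93
tcp_pos: [0.5452, 0.1575, 0.0396]
ee_rot: [[0.998, -0.066, 0.003], [-0.066, -0.998, 0.001], [0.003, -0.001, -1.0]]
wrist_force: [0.3, 0.9, -0.2]
gripper_width: 1.001
gripper_force: 0.0
```

Call:
servo_tool(slide=[[-0.04, 0, 0], [-0.08, 0, 0], [-0.12, 0, -0.01], [-0.14, 0, -0.04], [-0.15, 0, -0.08]], spin=[0, 0, 0, 0, 0], grip=[0, 0, 0, 0, 0])

```text
time_s: 7.35
tcp_pos: [0.3893, 0.1645, 0.1178]
ee_rot: [[0.998, -0.064, -0.007], [-0.064, -0.998, -0.006], [-0.007, 0.007, -1.0]]
wrist_force: [0.6, 1.9, 0.4]
gripper_width: 0.998
gripper_force: 0.0
```

Call:
servo_tool(slide=[[-0.01, 0, -0.04], [-0.01, 0, -0.08], [-0.01, 0, -0.12], [-0.01, 0, -0.14], [-0.01, 0, -0.14]], spin=[0, 0, 0, 0, 0], grip=[0, 0, 0, 0, 0])

```text
time_s: 7.77
tcp_pos: [0.3864, 0.1693, 0.2653]
ee_rot: [[0.998, -0.064, 0.011], [-0.064, -0.998, 0.009], [0.01, -0.009, -1.0]]
wrist_force: [0.8, 0.2, 0.4]
gripper_width: 1.0
gripper_force: 0.0
```

```bash
python3 - <<'E'
from h import *
for cam in('scene','side'):
    c=shot(cam,cam+'6'); W=cloud(c)
    if cam=='side': cv2.imwrite('pics/side6c.png',cv2.resize(c['pixels'][140:230,290:390],None,fx=6,fy=6))
    else: cv2.imwrite('pics/scene6c.png',cv2.resize(c['pixels'][170:300,180:340],None,fx=4,fy=4))
    np.savez(cam+'6.npz',W=W)
    for n in('calc_edge_a','calc_edge_b','calc_middle','stop_bar','tube_2','trackball','white_holder','vial_1','tape_roll'):print(cam,n,[(np.round(r['point'],3).tolist(),round(r['conf'],2)) for r in tip_of(n,cam)][:2])
    for a in ((.56,.7,.03,.29,.024,.036,4),(.6,.726,.03,.29,.025,.036,97),(.69,.75,.0,.29,.016,.024,5)):
        try: print(cam,fit(W,*a))
        except Exception as e: print(cam,'none')
E
```

```text
scene calc_edge_a [([0.713, 0.055, 0.017], 0.94), ([0.722, 0.235, 0.011], 0.89)]
scene calc_edge_b [([0.713, 0.055, 0.017], 0.94), ([0.722, 0.235, 0.011], 0.89)]
scene calc_middle [([0.671, 0.147, 0.014], 0.71)]
scene stop_bar [([0.728, 0.151, -0.003], 0.55)]
scene tube_2 [([0.44, -0.184, -0.004], 0.46)]
scene trackball [([0.558, -0.217, -0.001], 0.81)]
scene white_holder [([0.485, -0.318, 0.001], 0.67)]
scene vial_1 [([0.527, 0.348, 0.001], 0.61)]
scene tape_roll [([0.401, -0.324, 0.0], 0.66)]
scene [0.6268, -4.7146, 11.5689, 0.0539, 0.1816]
scene [0.699, -3.4434, 3.2442, 0.0535, 0.1767]
scene [0.704, -0.0718, 11.1959, 0.0247, 0.2785]
side calc_edge_a [([0.724, 0.239, 0.015], 0.92), ([0.625, -0.012, 0.076], 0.9)]
side calc_edge_b [([0.724, 0.239, 0.015], 0.92), ([0.625, -0.012, 0.076], 0.9)]
side calc_middle [([0.668, 0.155, 0.014], 0.93), ([0.588, -0.054, 0.037], 0.69)]
side stop_bar [([0.729, 0.147, 0.0], 0.57)]
side tube_2 [([0.438, -0.191, -0.001], 0.72)]
side trackball [([0.56, -0.213, -0.004], 0.73)]
side white_holder [([0.484, -0.319, -0.002], 0.69)]
side vial_1 [([0.56, -0.216, -0.003], 0.66), ([0.529, 0.347, -0.002], 0.49)]
side tape_roll [([0.394, -0.328, 0.002], 0.61)]
side [0.6252, 8.3344, 1.9466, 0.0499, 0.1938]
side [0.7088, 1.473, 4.6831, 0.0495, 0.189]
side [0.7067, -0.5516, 11.9063, 0.0188, 0.2753]
```

View pics/side6c.png

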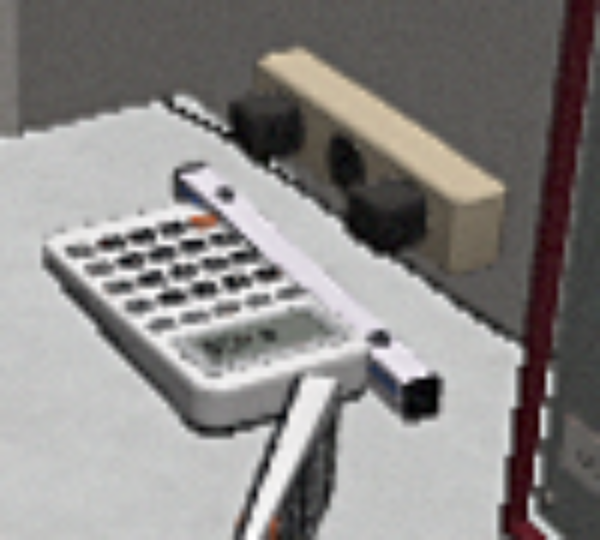

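View pics/scene6c.png

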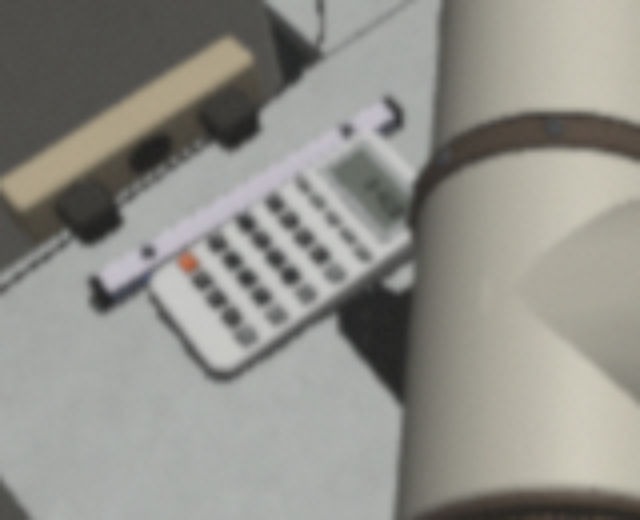

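The side and scene crops show the calculator keys up with its far edge along the bar. Both edge points measure within about 2 mm of the fitted bar front, and the bystanders haven't moved. I'm handing in.

```bash
python3 -c "
from station import *
print(finish_job())"
```

```text
the job is handed in; nothing more can be done
None
```

The calculator was tipped onto its back, keys up, and pushed against the stop bar; both ends of its far edge measured within about 2 mm of the bar's front face. The arm was drawn back clear and no bystander had moved measurably; the job is handed in, and no verdict was returned.

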